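Roll a bar blank into the V-block and push it up to the end stop

TASK

Load the steel bar blank for laser marking without picking it up: roll it by its side along the aluminium loading plate until it drops into the V-block and lies seated in the V, then push it endwise along the V until its end is up against the end stop. Never lift or carry the bar, and leave the caliper, the gauge and the beaker where they are.

Things in the scene. Friction and masses are not known exactly. Their poses are not given: they have to be found in the camera images.
- bar: The bar blank: plain stainless steel round bar, 30 mm diameter, 140 mm long, about 0.75 kg. Origin at its very centre; its own x axis runs along the bar, so its yaw is the bar's heading; roll (0 at the start) turns as it rolls. It starts on the loading plate, 85 to 125 mm on the -x side of the V, +x end towards the stop and 10 mm or more short of it, up to 0.12 rad askew of the V.
- fixture: Fixed loading fixture: a steel V-block, 60 mm wide (x), 140 mm long (y), and on its -x side, level with its top, an aluminium loading plate from x = -215 to -30 mm, y = -125 to 125 mm, with a lip 5 mm high, 8 mm wide along its -x edge. Origin on the bench under the middle of the V-block, z up; plate and block tops are 35 mm above it. Roll the bar towards +x.
- v_center (a point): Middle of the V's mouth, level with the top of V-block and plate; axes as the fixture's. The V runs along y: a 90 degree V, 36 mm wide at the mouth (x = -18 to 18 mm), 18 mm deep. A bar seated in it has its centre line at x = 0, about 3 mm above this point, so it sinks 12 mm when it drops in from the plate.
- stop: Fixed end stop at the +y end of the V (set anew along the V each time): a dark bracket 66 mm high with a steel stop screw that has a flat round face, 20 mm across. Origin on the bench below the centre of that face, which is 41 mm up and looks to the stop's own -y, along the V; heading as the fixture's. With its end against the face, the bar's centre is 70 mm from the face along -y.
- caliper: Bystander: a caliper lying flat on the bench, 215 mm long (along its y), 12 mm high. Origin on the bench under the middle of its beam.
- plug_gauge: Bystander: a steel plug gauge standing on its head on the bench, 62 mm high; head at the bottom 48 mm in diameter and 12 mm high, handle above it 22 mm in diameter. Origin under it.
- beaker: Bystander: a glass beaker of thin rods, 68 mm in diameter, glass 85 mm high, rods up to 105 mm high. Origin under its base.
Things that resemble listed ones, but are neither listed nor needed, are in the scene too. What is shaped like the bar but black or red is not meant.

How it is judged:
By the outcome, as a careful person would: the job done as asked, in the order asked, and still so for the second after the job is handed in, with the robot touching nothing.
It also fails if it takes over 58 s, if anything falls off the work surface, if the arm or the gripper's body presses on something with over 40 N, if the wrist force passes 120 N, or if a joint passes its speed limit or range.

ROBOT

A 6-joint arm with a two-finger parallel gripper is mounted at the origin on the work surface. World frame = base frame: x ahead of the robot, y to its left, z up, the work surface at z = 0. Lengths are in m, angles in rad, forces in N, time in s.
With the tool pointing down it reaches from about 0.325 to 0.85 m from the base axis. Payload 15.5 kg.
Tool frame: the origin (TCP) lies midway between the tips of the shut fingers; the grasp point (between the pads) lies behind it (r.grasp_offset is the z of the grasp point in the tool frame, in m); z points along the fingers, y is the direction in which the jaws open and shut (so a half turn about z gives the same grasp; the last joint's range is limited). The gripper opens to 91 mm and grips with 3 to 60 N. Pads are 32 mm wide; open, the fingers measure 118 mm over their backs; the gripper's body (76 mm by 178 mm) begins 60 mm behind the grasp point.
Start: joints at [-1.204, 0.494, 1.345, -0, 1.302, -0.096], TCP at [0.279, -0.559, 0.214] pointing down, gripper open.
Joint ranges: [-2.91, 2.91], [-0.82, 2.16], [0.22, 2.67], [-1.22, 4.37], [0.12, 2.79], [-3.08, 3.08]. Speed limits (rad/s): [1.89, 1.89, 2.57, 3.01, 3.01, 3.01].

INTERFACE

Orientations are given as a unit quaternion [w, x, y, z].
In Python, from workcell import r, viewer, sign_off gives the robot as it stands.
- The arm moves only by the tool send_rows, never from a script. Its argument "plan" is a list of rows, each a list of 2 entries, a list of its own where there are three numbers: the shift along the tool's x, y, z scaled (see below), then the turn, a rotation vector about the tool's x, y, z scaled (see below). A call has exactly 10 rows; each row is the pose to reach, as a shift and turn from the pose commanded when the call began, along the tool's axes at that moment; what a row does not reach only later rows make up. The controller multiplies each number of a shift by 0.25 m and each number of a turn by 45 degrees. A row lasts 1/12 s, in which the tool goes at most 41.7 mm and 7.16 degrees, less where a joint would pass 70% of its speed; a pose out of reach is approached as far as the arm can. A call with a number of a shift or a turn outside -1 to 1 is refused whole. A call with a gripper value outside its range is refused whole. "grip" is the opening, from 0 (shut) to 1 (fully open), set as the call begins (left out, the last holds). The fingers move at their own pace and stop on an object; "grip_force" is the grip in N (left out, the last holds). Time passes only in rows, so rows that repeat a pose let the fingers close, or fill a call up. It gives the time, the measured TCP pose, the force and the opening at its end, in the units of the state.
- r.get_state(): the state, without advancing time (a new reading comes with each control period).
- viewer.grab_frame(name): name is "scene" or "top" or "wrist"; returns the picture (384x512x3 uint8, blue, green, red); there is no depth.
- viewer.get_calibration(name): a dict with "intrinsics" (3x3 intrinsics, pixels), "R" (3x3) and "t" (3): a world point X has camera coordinates R X + t. Camera axes: x right, y down, z forward; pixel columns grow to the right and rows downward; lengths in m; the calibration is good to about 2 mm. A picture is of the moment at which its call begins: read the wrist's pose just before it. get_calibration takes no time and is no camera call; for the wrist camera it gives the pose at the moment of the call.
- sign_off(): hands the job in, once; it reports no verdict.
The state is a dict: "t": time; "joint_positions": joint angles; "qd": joint speeds; "effort": joint torques, N m; "eef_pos": TCP position; "tool_rot": TCP orientation; "force": force on the tool from outside, world axes, zero at the start; "wrist_torque": the same for the moment, N m; "gripper_width": opening from 0.0 (shut) to 1.0 (fully open).
Only numpy, scipy, OpenCV 4.12 (cv2) and the standard library are available. Lean on these libraries where they do the work, as an engineer would, in place of code of your own. Each camera call takes 0.05 s, during which the arm holds its last target.

## Working session

There is one attempt and no reset: what is moved stays moved. The work goes in short steps, Python scripts to look and compute and a tool call to move; the robot and the scene stay as the last step left them, time stands still between calls to the robot, and variables do not carry over. Pictures are saved under pics/ and viewed, and the job is handed in when it is done.

Besides the shell and the picture viewer there is one more tool, called as name([rows], argument=value, ...), one row to a line, values as JSON. send_rows: Moves the arm, as the interface text tells. Shifts and turns lie within -1 to 1; 1 stands for 0.25 m of shift or 45 degrees of turn. Its arguments: {"type":"object","properties":{"plan":{"type":"array","items":{"type":"array"}},"grip":{"type":"number"},"grip_force":{"type":"number"}},"required":["plan"]}

```bash
ls; mkdir -p pics
python3 - <<'E'
from workcell import r, viewer
import cv2, numpy as np
s=r.get_state(); print(s, r.grasp_offset)
for n in ("scene","top"):
    im=viewer.grab_frame(n); cv2.imwrite(f"pics/{n}0.png",im)
    c=viewer.get_calibration(n); print(n,c)
E
```

```text
pics
{'t': 0.0, 'joint_positions': array([-1.20353519e+00,  4.94213514e-01,  1.34615387e+00, -4.08947232e-05,
        1.30249294e+00, -9.55191623e-02]), 'qd': array([ 0.00160316, -0.00097838, -0.0006969 ,  0.00155954, -0.00132811,
       -0.0011485 ]), 'effort': array([-5.77862986e-03, -8.78822351e+01, -3.81848216e+01,  7.04937545e-02,
        5.32372459e-02, -7.71151940e-05]), 'eef_pos': array([ 0.27886108, -0.55889993,  0.2133117 ]), 'tool_rot': array([-6.25324968e-04,  9.73347089e-01,  2.29336088e-01, -1.05385968e-04]), 'force': array([-0.52384695,  0.35779474, -0.39914915]), 'wrist_torque': array([-0.01068031,  0.01200536,  0.00205585]), 'gripper_width': 0.9961284796420646} -0.0188
scene {'intrinsics': array([[351.26398753,   0.        , 258.10769485],
       [  0.        , 351.26398753, 195.9681398 ],
       [  0.        ,   0.        ,   1.        ]]), 'R': array([[-6.09411797e-01,  7.92853869e-01,  6.53276979e-05],
       [ 6.47439216e-01,  4.97689192e-01, -5.77172357e-01],
       [-4.57645849e-01, -3.51693347e-01, -8.16622352e-01]]), 't': array([ 0.34129445, -0.31400582,  1.1981087 ])}
top {'intrinsics': array([[465.45260354,   0.        , 256.32661962],
       [  0.        , 465.45260354, 190.0650696 ],
       [  0.        ,   0.        ,   1.        ]]), 'R': array([[ 0.01134373, -0.99965854, -0.02353987],
       [-0.9836544 , -0.00692507, -0.1799335 ],
       [ 0.17970905,  0.02519621, -0.98339708]]), 't': array([-0.01179188,  0.5620862 ,  0.95709797])}
```

Run:
```python
import cv2
for n in ("scene","top"):
    im=cv2.imread(f"pics/{n}0.png"); cv2.imwrite(f"pics/{n}0b.png",cv2.resize(im,(768,576),interpolation=cv2.INTER_CUBIC))
```

```text
(no output)
```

View pics/scene0b.png

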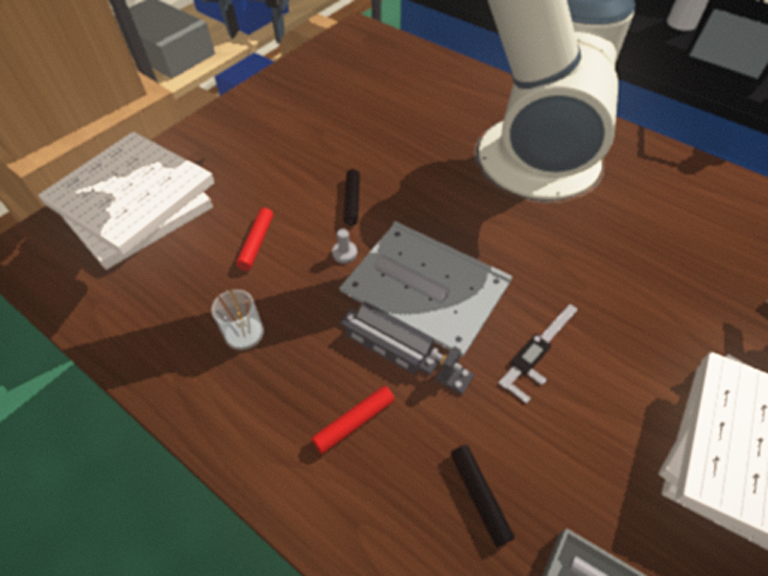

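View pics/top0b.png

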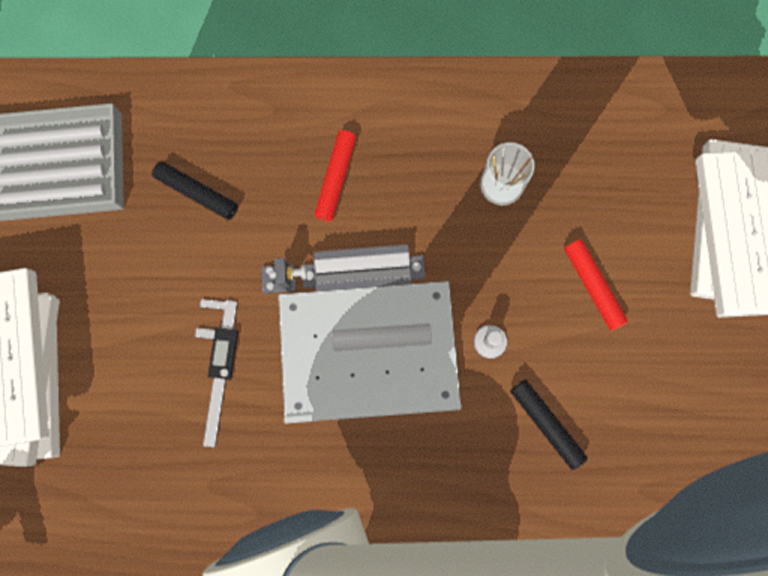

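Run:
```python
import cv2
im=cv2.imread("pics/top0.png")[155:290,165:325]; cv2.imwrite("pics/topc.png",cv2.resize(im,None,fx=4.4,fy=4.4,interpolation=cv2.INTER_CUBIC))
im=cv2.imread("pics/scene0.png")[140:270,215:350]; cv2.imwrite("pics/scenec.png",cv2.resize(im,None,fx=4.4,fy=4.4,interpolation=cv2.INTER_CUBIC))
```

```text
(no output)
```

View pics/topc.png

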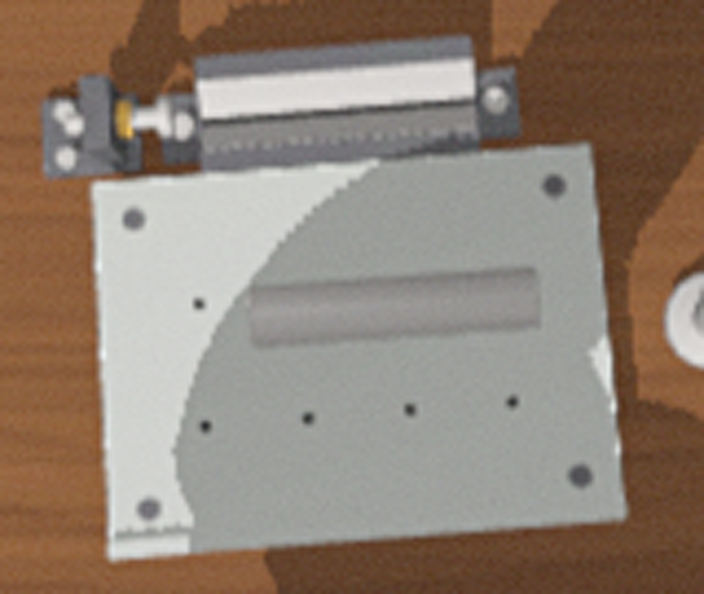

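View pics/scenec.png

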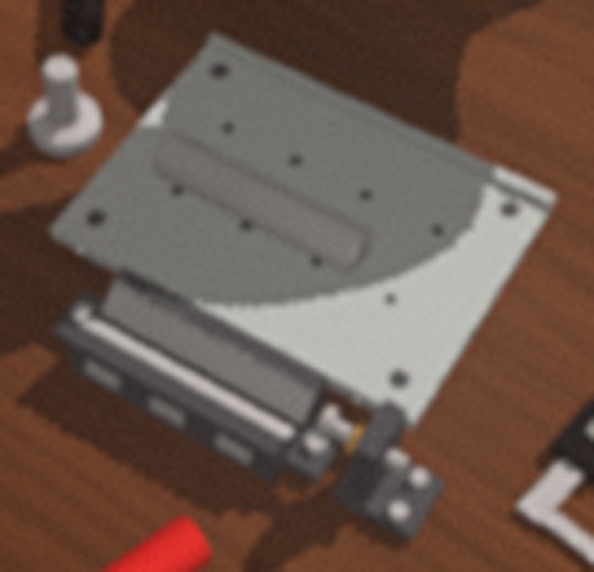

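```bash
cat > h.py <<'E'
import numpy as np, cv2
from workcell import r, viewer
CAL={n:viewer.get_calibration(n) for n in("top","scene")}
def ray(n,uv,z,c=None):
    c=c or CAL[n]; K,R,t=c["intrinsics"],c["R"],c["t"]
    d=R.T@np.linalg.inv(K)@np.array([uv[0],uv[1],1]); o=-R.T@t
    return o+d*(z-o[2])/d[2]
def crop(p,o,f=4.4): return (np.array(p)+.5)/f-.5+np.array(o)
def proj(n,X,c=None):
    c=c or CAL[n]; p=c["intrinsics"]@(c["R"]@np.asarray(X)+c["t"]); return p[:2]/p[2]
E
python3 - <<'E'
from h import *
from scipy.optimize import least_squares
np.set_printoptions(precision=4,suppress=True)
T=(165,155);S=(215,140)
obs=[("top",T,(93,184),(-.03,.125,.035)),("top",T,(590,145),(-.03,-.125,.035)),("top",T,(108,560),(-.215,.125,.035)),("top",T,(626,520),(-.215,-.125,.035)),
("top",T,(195,60),(.03,.07,.035)),("top",T,(470,38),(.03,-.07,.035)),
("scene",S,(413,425),(-.03,.125,.035)),("scene",S,(50,232),(-.03,-.125,.035)),("scene",S,(557,195),(-.215,.125,.04)),("scene",S,(213,35),(-.215,-.125,.04))]
def fit(which):
    def res(p):
        o=[]
        c,s=np.cos(p[2]),np.sin(p[2])
        for n,of,px,X in obs:
            if n not in which: continue
            W=[p[0]+c*X[0]-s*X[1],p[1]+s*X[0]+c*X[1],X[2]]
            o+=list(proj(n,W)-crop(px,of))
        return o
    q=least_squares(res,[.5,0,0]); return q.x,np.array(q.fun).reshape(-1,2)
for w in (["top"],["scene"],["top","scene"]): print(*fit(w))
p=fit(["top","scene"])[0]
c,s=np.cos(p[2]),np.sin(p[2]); R2=np.array([[c,-s],[s,c]])
def tofix(w): return R2.T@(w[:2]-p[:2])
print("bar top corners (silhouette, z~.05)")
for px in [(250,287),(255,348),(538,268),(540,328)]:
    w=ray("top",crop(px,T),.050); print(w,tofix(w))
for px in [(158,150),(368,245),(170,128),(155,172),(375,243),(350,272)]:
    w=ray("scene",crop(px,S),.050); print("s",w,tofix(w))
for px in [(172,117),(160,118),(195,118)]:
    w=ray("top",crop(px,T),.046); print("stop",tofix(w))
for px in [(333,415),(328,410)]:
    w=ray("scene",crop(px,S),.046); print("stops",tofix(w))
print("gauge",tofix(ray("top",crop((690,320),T),.012)), ray("top",(490/1.5,345/1.5),.012),"beaker",ray("top",(505/1.5,185/1.5),.0), "caliper",ray("top",(222/1.5,340/1.5),.01))
E
```

```text
[0.5902 0.0278 0.0861] [[-0.2669  0.0617]
 [ 0.0314  0.1037]
 [ 0.4108 -0.0292]
 [-0.2159  0.1494]
 [-0.1092 -0.1861]
 [ 0.1436 -0.1089]]
[0.5932 0.0296 0.0875] [[ 0.3752 -0.0294]
 [ 0.0148 -0.4649]
 [-0.1367  0.4115]
 [-0.3146  0.099 ]]
[0.5909 0.0281 0.0859] [[-0.4172 -0.2654]
 [-0.1325 -0.1981]
 [ 0.2355 -0.378 ]
 [-0.4057 -0.1724]
 [-0.255  -0.5012]
 [-0.0096 -0.4101]
 [ 0.3644 -0.935 ]
 [ 0.2238 -1.3335]
 [-0.0913 -0.2837]
 [-0.093  -0.5837]]
bar top corners (silhouette, z~.05)
[0.4968 0.0676 0.05  ] [-0.0903  0.0474]
[0.4671 0.0644 0.05  ] [-0.1202  0.0468]
[ 0.5073 -0.0727  0.05  ] [-0.0919 -0.0933]
[ 0.4781 -0.0737  0.05  ] [-0.1211 -0.0917]
s [ 0.4946 -0.0764  0.05  ] [-0.105  -0.0959]
s [0.4754 0.067  0.05  ] [-0.1118  0.0486]
s [ 0.4761 -0.0814  0.05  ] [-0.1238 -0.0993]
s [ 0.5093 -0.0672  0.05  ] [-0.0895 -0.0879]
s [0.4716 0.0695 0.05  ] [-0.1153  0.0514]
s [0.4979 0.0694 0.05  ] [-0.0891  0.0491]
stop [-0.002   0.0814]
stop [-0.002   0.0874]
stop [-0.0034  0.0699]
stops [-0.0029  0.087 ]
stops [-0.0041  0.0831]
gauge [-0.1193 -0.169 ] [ 0.4807 -0.162   0.012 ] beaker [ 0.7307 -0.1906  0.    ] caliper [0.4848 0.2357 0.01  ]
```

```bash
cat >> h.py <<'E'
from scipy.spatial.transform import Rotation as Ro
F=np.array([.5905,.0281]);FY=.086
c_,s_=np.cos(FY),np.sin(FY);R2=np.array([[c_,-s_],[s_,c_]])
def w(fx,fy,z): return np.r_[F+R2@[fx,fy],z]
def tofix(p): return R2.T@(np.asarray(p)[:2]-F)
def state():
    s=r.get_state(); q=s["tool_rot"]; R=Ro.from_quat([q[1],q[2],q[3],q[0]]); return s,R
def step(target,yaw=FY):
    s,R=state()
    d=R.as_matrix().T@(np.asarray(target)-s["eef_pos"])/.25
    Rt=Ro.from_euler('z',yaw)*Ro.from_euler('x',np.pi)
    rv=(R.inv()*Rt).as_rotvec()/np.deg2rad(45)
    np.set_printoptions(precision=4,suppress=True)
    print("t",s["t"],"fix",tofix(s["eef_pos"]),"z",s["eef_pos"][2],"F",s["force"],"w",s["gripper_width"]);print("shift",d,"turn",rv)
E
python3 -c "
from h import *
step(w(-.157,-.022,.15)); print(w(-.157,-.022,.15))"
```

```text
t 0.1 fix [-0.3609 -0.5581] z 0.21340331322002729 F [-0.0884  0.1841 -0.4896] w 0.9983156004402761
shift [ 1.5473 -1.6937  0.2556] turn [-0.0014  0.0001  0.4797]
[ 0.436  -0.0073  0.15  ]
```

send_rows([
  [[0.4,-0.43,0.05],[0,0,0.1]],
  [[0.77,-0.85,0.1],[0,0,0.24]],
  [[0.77,-0.85,0.1],[0,0,0.48]],
  [[0.77,-0.85,0.1],[0,0,0.48]],
  [[0.77,-0.85,0.1],[0,0,0.48]],
  [[0.77,-0.85,0.1],[0,0,0.48]],
  [[0.77,-0.85,0.1],[0,0,0.48]],
  [[0.77,-0.85,0.1],[0,0,0.48]],
  [[0.77,-0.85,0.1],[0,0,0.48]],
  [[0.77,-0.85,0.1],[0,0,0.48]],
], grip=1)

```text
t: 0.93
eef_pos: [0.3566, -0.2835, 0.189]
tool_rot: [0.0, 0.999, 0.043, 0.0]
force: [-0.1, 0.2, -0.6]
gripper_width: 1.002
```

```bash
python3 -c "
from h import *
step(w(-.157,-.022,.12))"
```

```text
t 0.9333 fix [-0.2598 -0.2903] z 0.18901437306081564 F [-0.0598  0.1544 -0.5979] w 1.00193986278975
shift [ 0.4117 -1.0732  0.2756] turn [ 0.0006 -0.0002  0.0007]
```

send_rows([
  [[0.2,-0.5,0.1],[0,0,0]],
  [[0.41,-1.0,0.2],[0,0,0]],
  [[0.41,-1.0,0.27],[0,0,0]],
  [[0.41,-1.0,0.27],[0,0,0]],
  [[0.41,-1.0,0.27],[0,0,0]],
  [[0.41,-1.0,0.27],[0,0,0]],
  [[0.41,-1.0,0.27],[0,0,0]],
  [[0.41,-1.0,0.27],[0,0,0]],
  [[0.41,-1.0,0.27],[0,0,0]],
  [[0.41,-1.0,0.27],[0,0,0]],
])

```text
t: 1.77
eef_pos: [0.4375, -0.0264, 0.1214]
tool_rot: [0.0, 0.999, 0.043, 0.0]
force: [-0.2, 0.2, 0.5]
gripper_width: 1.005
```

Run:
```python
from h import *
c=viewer.get_calibration("wrist"); im=viewer.grab_frame("wrist")
cv2.imwrite("pics/wr1.png",cv2.resize(im,(768,576),interpolation=cv2.INTER_CUBIC))
import pickle; pickle.dump(c,open("wr1.pkl","wb"))
step(w(-.157,-.022,.042))
```

```text
t 1.8167 fix [-0.1572 -0.0414] z 0.12158416776022186 F [-0.0815  0.1164 -0.3081] w 0.9977689280636565
shift [ 0.0006 -0.0779  0.3183] turn [ 0.0004 -0.0005 -0.0021]
```

View pics/wr1.png

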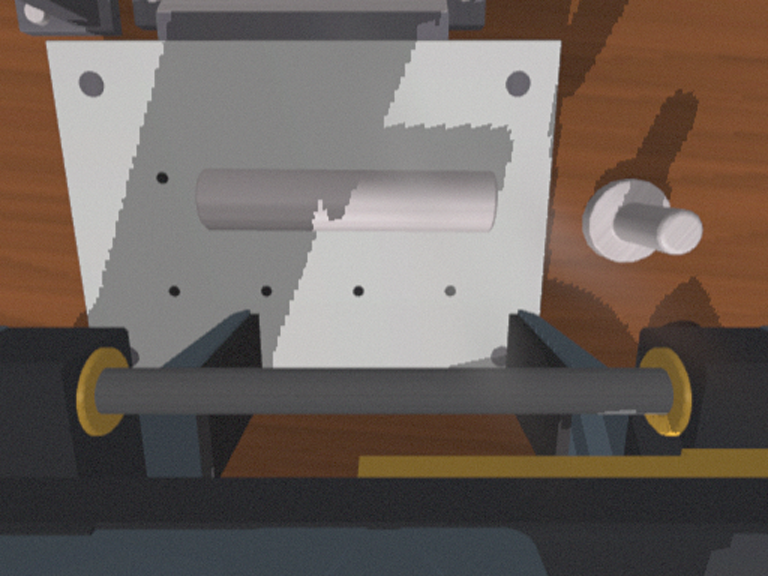

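Run:
```python
from h import *
import pickle; c=pickle.load(open("wr1.pkl","rb"))
print("cam", -c["R"].T@c["t"])
f=lambda p:(np.array(p)+.5)/1.5-.5
for p,z in [((47,41),.035),((560,40),.035),((200,200),.05),((497,202),.05),((350,170),.055),((350,231),.05)]:
    print(p,tofix(ray("w",f(p),z,c)))
```

```text
cam [ 0.50363864 -0.02066006  0.29258729]
(47, 41) [-0.03006126  0.1219598 ]
(560, 40) [-0.02989283 -0.12634051]
(200, 200) [-0.10508732  0.04917944]
(497, 202) [-0.10618699 -0.09666715]
(350, 170) [-0.09085001 -0.02505567]
(350, 231) [-0.12037418 -0.02420372]
```

send_rows([
  [[0,-0.04,0.05],[0,0,0]],
  [[0,-0.08,0.1],[0,0,0]],
  [[0,-0.08,0.16],[0,0,0]],
  [[0,-0.08,0.22],[0,0,0]],
  [[0,-0.08,0.27],[0,0,0]],
  [[0,-0.08,0.3],[0,0,0]],
  [[0,-0.08,0.315],[0,0,0]],
  [[0,-0.08,0.315],[0,0,0]],
  [[0,-0.08,0.315],[0,0,0]],
  [[0,-0.08,0.315],[0,0,0]],
])

```text
t: 2.65
eef_pos: [0.4358, -0.0057, 0.0432]
tool_rot: [0.0, 0.999, 0.043, 0.0]
force: [0.3, -0.3, 0.6]
gripper_width: 1.004
```

```bash
python3 -c "
from h import *
step(w(-.042,-.022,.043))"
```

```text
t 2.65 fix [-0.1571 -0.0204] z 0.0432381163631161 F [ 0.3168 -0.2984  0.5985] w 1.0038996041328325
shift [0.4602 0.0062 0.0014] turn [ 0.0003 -0.0012 -0.0008]
```

send_rows([
  [[0.016,0,0],[0,0,0]],
  [[0.032,0,0],[0,0,0]],
  [[0.048,0,0],[0,0,0]],
  [[0.06,0,0],[0,0,0]],
  [[0.072,0,0],[0,0,0]],
  [[0.084,0,0],[0,0,0]],
  [[0.096,0,0],[0,0,0]],
  [[0.108,0,0],[0,0,0]],
  [[0.12,0,0],[0,0,0]],
  [[0.132,0,0],[0,0,0]],
])

```text
t: 3.48
eef_pos: [0.4685, -0.0025, 0.0426]
tool_rot: [-0.0, 0.999, 0.043, -0.0]
force: [-1.5, 0.4, -0.0]
gripper_width: 0.998
```

Run:
```python
from h import *
im=viewer.grab_frame("wrist")
cv2.imwrite("pics/wr2.png",im)
im=viewer.grab_frame("top")[155:290,165:325]; cv2.imwrite("pics/top2.png",cv2.resize(im,None,fx=4.4,fy=4.4,interpolation=cv2.INTER_CUBIC))
step(w(-.042,-.022,.043))
```

```text
t 3.5833 fix [-0.1237 -0.0201] z 0.042692552073201946 F [ 0.0394 -0.4701 -0.102 ] w 1.0004378963939446
shift [ 0.3266  0.0075 -0.001 ] turn [ 0.0002 -0.001  -0.0001]
```

View pics/wr2.png

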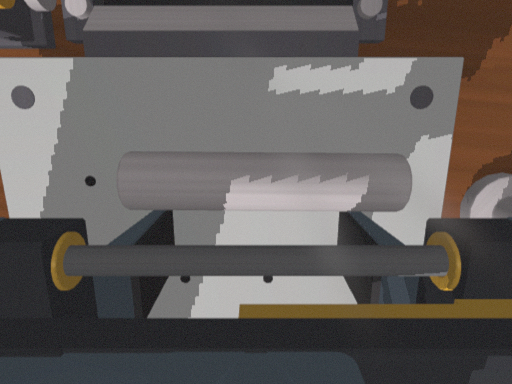

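View pics/top2.png

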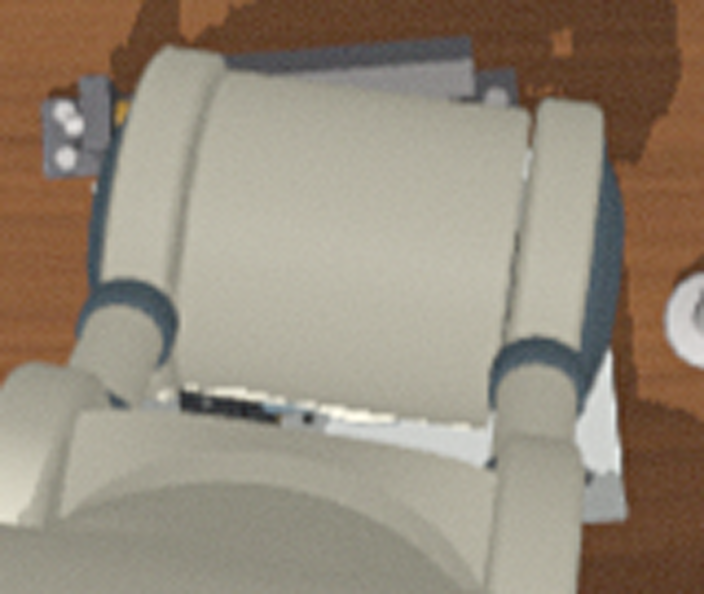

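send_rows([
  [[0.012,0,0],[0,0,0]],
  [[0.026,0,0],[0,0,0]],
  [[0.04,0,0],[0,0,0]],
  [[0.054,0,0],[0,0,0]],
  [[0.068,0,0],[0,0,0]],
  [[0.082,0,0],[0,0,0]],
  [[0.096,0,0],[0,0,0]],
  [[0.11,0,0],[0,0,0]],
  [[0.124,0,0],[0,0,0]],
  [[0.138,0,0],[0,0,0]],
])

```text
t: 4.42
eef_pos: [0.503, 0.0004, 0.0427]
tool_rot: [0.0, 0.999, 0.043, -0.0]
force: [-0.9, -0.7, 0.4]
gripper_width: 1.0
```

Run:
```python
from h import *
im=viewer.grab_frame("wrist")
cv2.imwrite("pics/wr3.png",im)
step(w(-.042,-.022,.043))
```

```text
t 4.4667 fix [-0.0887 -0.0201] z 0.04272168338769992 F [1.0902 0.1853 0.9312] w 1.0032970480186627
shift [ 0.1869  0.0074 -0.001 ] turn [ 0.0002 -0.0011 -0.0002]
```

View pics/wr3.png

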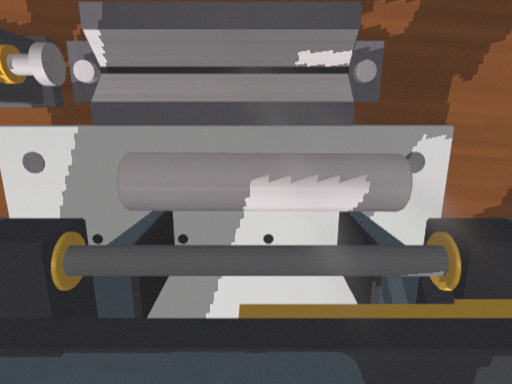

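send_rows([
  [[0.012,0,0],[0,0,0]],
  [[0.026,0,0],[0,0,0]],
  [[0.04,0,0],[0,0,0]],
  [[0.054,0,0],[0,0,0]],
  [[0.068,0,0],[0,0,0]],
  [[0.08,0,0],[0,0,0]],
  [[0.092,0,0],[0,0,0]],
  [[0.104,0,0],[0,0,0]],
  [[0.114,0,0],[0,0,0]],
  [[0.122,0,0],[0,0,0]],
])

```text
t: 5.3
eef_pos: [0.5334, 0.003, 0.0427]
tool_rot: [0.0, 0.999, 0.043, 0.0]
force: [-0.2, -0.6, 0.8]
gripper_width: 1.001
```

Run:
```python
from h import *
im=viewer.grab_frame("wrist")
cv2.imwrite("pics/wr4.png",im)
step(w(-.042,-.022,.043))
```

```text
t 5.35 fix [-0.0587 -0.0201] z 0.04270244493485295 F [-0.2352 -0.342   0.4242] w 0.9986026258337819
shift [ 0.0667  0.0075 -0.0012] turn [ 0.0001 -0.0007 -0.0002]
```

View pics/wr4.png

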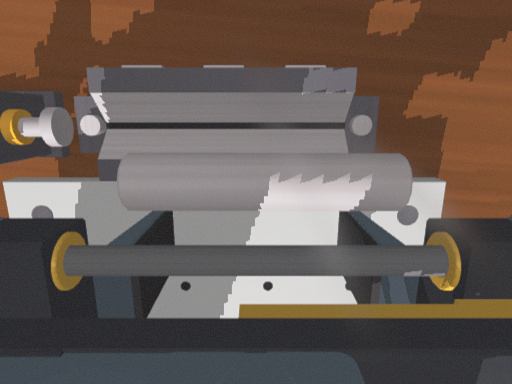

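send_rows([
  [[0.008,0,0],[0,0,0]],
  [[0.016,0,0],[0,0,0]],
  [[0.024,0,0],[0,0,0]],
  [[0.032,0,0],[0,0,0]],
  [[0.04,0,0],[0,0,0]],
  [[0.048,0,0],[0,0,0]],
  [[0.056,0,0],[0,0,0]],
  [[0.064,0,0],[0,0,0]],
  [[0.07,0,0],[0,0,0]],
  [[0.07,0,0],[0,0,0]],
])

```text
t: 6.18
eef_pos: [0.5509, 0.0045, 0.0427]
tool_rot: [0.0, 0.999, 0.043, 0.0]
force: [-0.5, -0.1, -0.5]
gripper_width: 1.0
```

Run:
```python
from h import *
c=viewer.get_calibration("wrist")
im=viewer.grab_frame("wrist")
cv2.imwrite("pics/wr5.png",cv2.resize(im,(768,576),interpolation=cv2.INTER_CUBIC))
import pickle; pickle.dump(c,open("wr5.pkl","wb"))
step(w(-.042,-.022,.043))
```

```text
t 6.2333 fix [-0.0417 -0.0201] z 0.04265616785999915 F [-0.6567  0.0893 -0.6424] w 1.0003145856010485
shift [-0.0011  0.0078 -0.0014] turn [ 0.     -0.0002 -0.0002]
```

View pics/wr5.png

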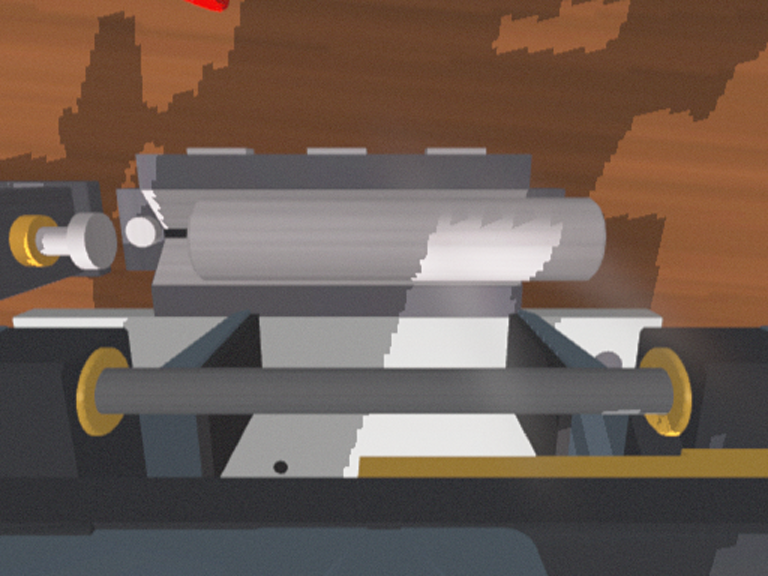

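Run:
```python
from h import *
import pickle; c=pickle.load(open("wr5.pkl","rb"))
f=lambda p:(np.array(p)+.5)/1.5-.5
for n,p,z in [("barL",(189,238),.04),("barR",(605,238),.04),("barTop",(395,196),.045),("barBot",(395,281),.046),("stop rim",(116,241),.041),("stoptop",(95,212),.051),("vR",(521,316),.035),("vL",(153,316),.035)]:
    print(n,tofix(ray("w",f(p),z,c)))
step(w(-.041,-.022,.12))
```

```text
barL [0.00113484 0.04988519]
barR [ 0.00110678 -0.09916994]
barTop [ 0.01617622 -0.02376572]
barBot [-0.01331339 -0.0239    ]
stop rim [0.00020129 0.07565428]
stoptop [0.01129349 0.07581479]
vR [-0.02957224 -0.07251357]
vL [-0.02956735  0.06858059]
t 6.2333 fix [-0.0417 -0.0201] z 0.04265616785999915 F [-0.6567  0.0893 -0.6424] w 1.0003145856010485
shift [ 0.0029  0.0078 -0.3094] turn [ 0.     -0.0002 -0.0002]
```

send_rows([
  [[-0.03,0,-0.02],[0,0,0]],
  [[-0.06,0,-0.08],[0,0,0]],
  [[-0.06,0,-0.2],[0,0,0]],
  [[-0.06,0,-0.32],[0,0,0]],
  [[-0.06,0.1,-0.32],[0,0,0]],
  [[0,0.24,-0.32],[0,0,0]],
  [[0.1,0.38,-0.32],[0,0,0]],
  [[0.165,0.48,-0.32],[0,0,0]],
  [[0.165,0.48,-0.32],[0,0,0]],
  [[0.165,0.48,-0.32],[0,0,0]],
], grip=0)

```text
t: 7.07
eef_pos: [0.6018, -0.1128, 0.1226]
tool_rot: [0.0, 0.999, 0.042, 0.0]
force: [-0.2, 0.8, 0.7]
gripper_width: 0.302
```

Run:
```python
from h import *
step(w(0,-.14,.040))
```

```text
t 7.0667 fix [-0.0008 -0.1413] z 0.12260389638812721 F [-0.2386  0.8341  0.7458] w 0.30246246673981203
shift [ 0.0033 -0.0054  0.3304] turn [ 0.     -0.     -0.0027]
```

send_rows([
  [[0,0,0],[0,0,0]],
  [[0,0,0],[0,0,0]],
  [[0,0,0.06],[0,0,0]],
  [[0,0,0.12],[0,0,0]],
  [[0,0,0.18],[0,0,0]],
  [[0,0,0.24],[0,0,0]],
  [[0,0,0.28],[0,0,0]],
  [[0,0,0.31],[0,0,0]],
  [[0,0,0.33],[0,0,0]],
  [[0,0,0.33],[0,0,0]],
])

```text
t: 7.9
eef_pos: [0.6014, -0.1111, 0.0396]
tool_rot: [-0.0, 0.999, 0.043, -0.0]
force: [0.1, 0.4, 0.0]
gripper_width: 0.002
```

Run:
```python
from h import *
c=viewer.get_calibration("wrist")
im=viewer.grab_frame("wrist")
cv2.imwrite("pics/wr6.png",im)
step(w(0,-.08,.040))
```

```text
t 7.95 fix [-0.0008 -0.1399] z 0.040205080912470825 F [-0.0616  0.085  -0.8601] w 0.006390608239310367
shift [ 0.0031 -0.2395  0.0008] turn [-0.0001  0.0003  0.    ]
```

View pics/wr6.png

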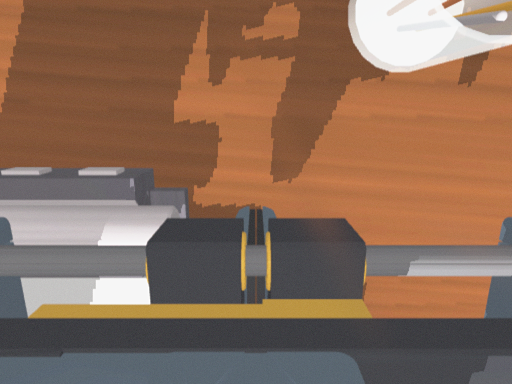

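send_rows([
  [[0,-0.02,0],[0,0,0]],
  [[0,-0.04,0],[0,0,0]],
  [[0,-0.06,0],[0,0,0]],
  [[0,-0.08,0],[0,0,0]],
  [[0,-0.09,0],[0,0,0]],
  [[0,-0.1,0],[0,0,0]],
  [[0,-0.11,0],[0,0,0]],
  [[0,-0.12,0],[0,0,0]],
  [[0,-0.13,0],[0,0,0]],
  [[0,-0.14,0],[0,0,0]],
])

```text
t: 8.78
eef_pos: [0.5988, -0.0765, 0.0401]
tool_rot: [-0.0, 0.999, 0.043, -0.0]
force: [0.2, -1.0, 0.2]
gripper_width: 0.007
```

Run:
```python
from h import *
im=viewer.grab_frame("wrist")
cv2.imwrite("pics/wr7.png",im)
step(w(0,-.08,.040))
```

```text
t 8.8333 fix [-0.0008 -0.1045] z 0.04012486346468501 F [-0.2558  0.5168  0.3314] w 0.001363818489576278
shift [ 0.003  -0.0979  0.0005] turn [-0.0002  0.0002 -0.0001]
```

View pics/wr7.png

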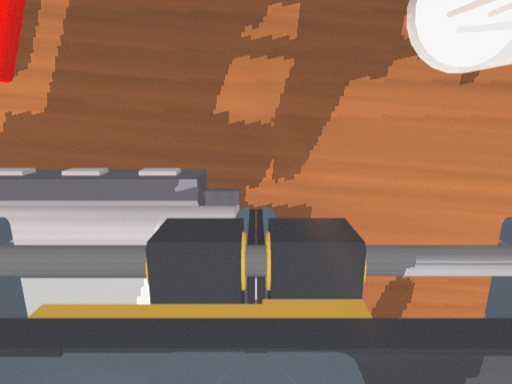

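send_rows([
  [[0,-0.008,0],[0,0,0]],
  [[0,-0.016,0],[0,0,0]],
  [[0,-0.024,0],[0,0,0]],
  [[0,-0.032,0],[0,0,0]],
  [[0,-0.04,0],[0,0,0]],
  [[0,-0.048,0],[0,0,0]],
  [[0,-0.056,0],[0,0,0]],
  [[0,-0.064,0],[0,0,0]],
  [[0,-0.072,0],[0,0,0]],
  [[0,-0.08,0],[0,0,0]],
])

```text
t: 9.67
eef_pos: [0.5973, -0.0573, 0.0402]
tool_rot: [0.0, 0.999, 0.043, 0.0]
force: [0.9, -6.5, -0.7]
gripper_width: 0.006
```

Run:
```python
from h import *
for n in("wrist","scene"):
  im=viewer.grab_frame(n)
  cv2.imwrite(f"pics/{n}8.png",cv2.resize(im[140:270,215:350],None,fx=4.4,fy=4.4,interpolation=cv2.INTER_CUBIC) if n=="scene" else im)
step(w(0,-.08,.040))
```

```text
t 9.7667 fix [-0.0006 -0.0853] z 0.0401935428916754 F [-0.5582 -3.5731  0.1847] w 0.003513906960968003
shift [ 0.0023 -0.0212  0.0008] turn [ 0.0006 -0.0002 -0.0001]
```

View pics/wrist8.png

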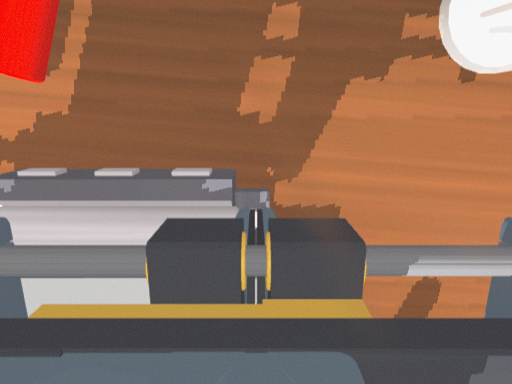

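View pics/scene8.png

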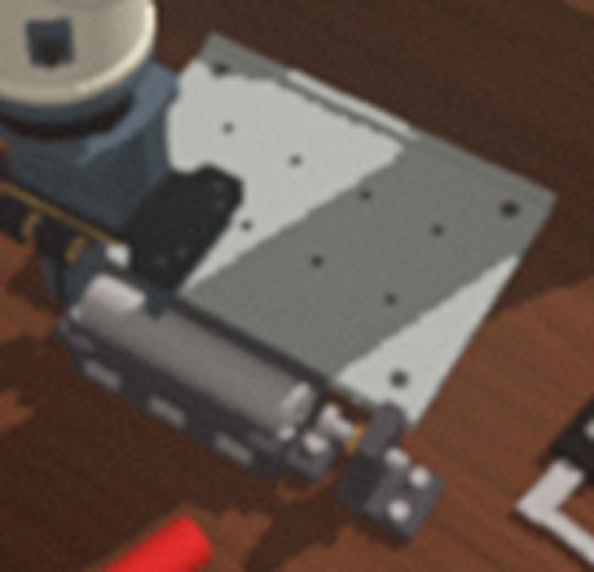

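send_rows([
  [[0,-0.004,0],[0,0,0]],
  [[0,-0.008,0],[0,0,0]],
  [[0,-0.012,0],[0,0,0]],
  [[0,-0.016,0],[0,0,0]],
  [[0,-0.02,0],[0,0,0]],
  [[0,-0.024,0],[0,0,0]],
  [[0,-0.027,0],[0,0,0]],
  [[0,-0.03,0],[0,0,0]],
  [[0,-0.032,0],[0,0,0]],
  [[0,-0.032,0],[0,0,0]],
])

```text
t: 10.6
eef_pos: [0.5966, -0.0491, 0.0402]
tool_rot: [0.0, 0.999, 0.043, 0.0]
force: [1.1, -4.8, -0.3]
gripper_width: 0.008
```

Run:
```python
from h import *
im=viewer.grab_frame("scene")
cv2.imwrite("pics/scene9.png",cv2.resize(im[195:265,260:330],None,fx=8,fy=8,interpolation=cv2.INTER_CUBIC))
step(w(0,-.08,.040))
```

```text
t 10.65 fix [-0.0006 -0.0774] z 0.040187398537806146 F [ 0.2275 -4.5289 -0.2756] w 0.005812292637011945
shift [0.0024 0.0102 0.0008] turn [ 0.0006 -0.0002 -0.0003]
```

View pics/scene9.png

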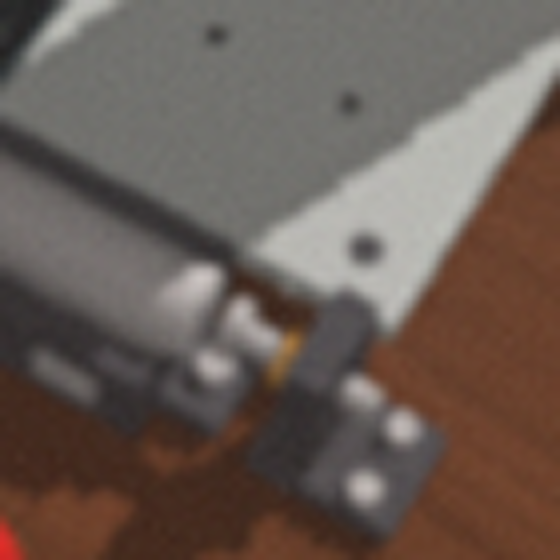

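send_rows([
  [[0,-0.002,0],[0,0,0]],
  [[0,-0.004,0],[0,0,0]],
  [[0,-0.006,0],[0,0,0]],
  [[0,-0.008,0],[0,0,0]],
  [[0,-0.01,0],[0,0,0]],
  [[0,-0.012,0],[0,0,0]],
  [[0,-0.013,0],[0,0,0]],
  [[0,-0.014,0],[0,0,0]],
  [[0,-0.015,0],[0,0,0]],
  [[0,-0.016,0],[0,0,0]],
])

```text
t: 11.48
eef_pos: [0.5962, -0.0452, 0.0402]
tool_rot: [0.0, 0.999, 0.043, 0.0]
force: [0.4, -6.1, 0.0]
gripper_width: 0.009
```

Run:
```python
from h import *
im=viewer.grab_frame("scene")
cv2.imwrite("pics/scene10.png",cv2.resize(im[195:265,260:330],None,fx=8,fy=8,interpolation=cv2.INTER_CUBIC))
step(w(0,-.08,.040))
```

```text
t 11.5333 fix [-0.0006 -0.0735] z 0.04020467046725046 F [-0.0073 -6.5411 -1.1011] w 0.004321201212389718
shift [0.0023 0.026  0.0008] turn [ 0.0007 -0.0002 -0.0003]
```

View pics/scene10.png

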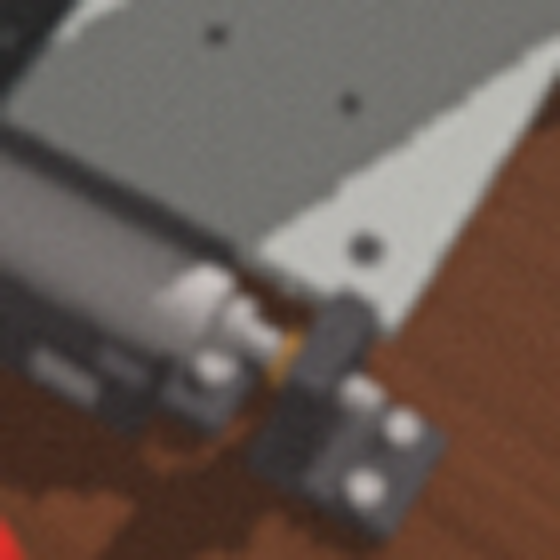

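send_rows([
  [[0,-0.001,0],[0,0,0]],
  [[0,-0.002,0],[0,0,0]],
  [[0,-0.003,0],[0,0,0]],
  [[0,-0.004,0],[0,0,0]],
  [[0,-0.005,0],[0,0,0]],
  [[0,-0.006,0],[0,0,0]],
  [[0,-0.006,0],[0,0,0]],
  [[0,-0.006,0],[0,0,0]],
  [[0,-0.006,0],[0,0,0]],
  [[0,-0.006,0],[0,0,0]],
])

```text
t: 12.37
eef_pos: [0.5961, -0.0437, 0.0402]
tool_rot: [0.0, 0.999, 0.043, 0.0]
force: [0.0, -5.5, -0.2]
gripper_width: 0.005
```

Run:
```python
from h import *
step(w(0,-.08,.040))
```

```text
t 12.3667 fix [-0.0006 -0.072 ] z 0.04019931859284506 F [ 0.0232 -5.5051 -0.2403] w 0.005214879373498977
shift [0.0023 0.032  0.0008] turn [ 0.0006 -0.0002 -0.0004]
```

Force is still at the friction level; continue creeping.

send_rows([
  [[0,-0.001,0],[0,0,0]],
  [[0,-0.002,0],[0,0,0]],
  [[0,-0.003,0],[0,0,0]],
  [[0,-0.004,0],[0,0,0]],
  [[0,-0.004,0],[0,0,0]],
  [[0,-0.004,0],[0,0,0]],
  [[0,-0.004,0],[0,0,0]],
  [[0,-0.004,0],[0,0,0]],
  [[0,-0.004,0],[0,0,0]],
  [[0,-0.004,0],[0,0,0]],
])

```text
t: 13.2
eef_pos: [0.596, -0.0427, 0.0402]
tool_rot: [0.0, 0.999, 0.043, 0.0]
force: [0.6, -6.2, -0.2]
gripper_width: 0.003
```

Run:
```python
from h import *
im=viewer.grab_frame("scene")
cv2.imwrite("pics/scene11.png",cv2.resize(im[215:255,280:320],None,fx=14,fy=14,interpolation=cv2.INTER_CUBIC))
step(w(0,-.08,.040))
```

```text
t 13.25 fix [-0.0006 -0.071 ] z 0.040227672619963434 F [-1.2071 -5.8327 -0.2492] w 0.007506774012085037
shift [0.0023 0.036  0.0009] turn [ 0.0006 -0.0003 -0.0003]
```

View pics/scene11.png

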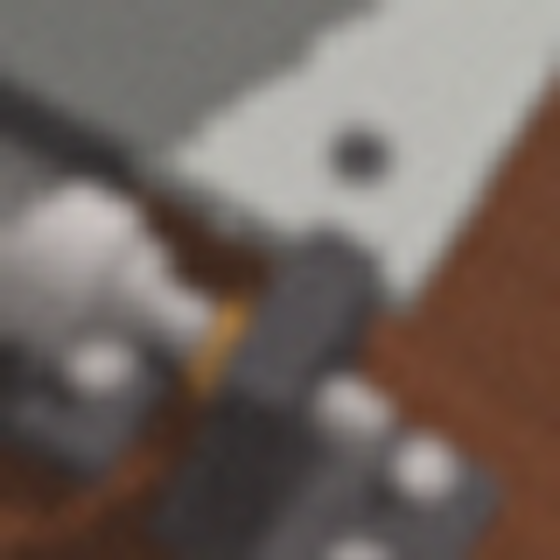

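send_rows([
  [[0,-0.001,0],[0,0,0]],
  [[0,-0.002,0],[0,0,0]],
  [[0,-0.003,0],[0,0,0]],
  [[0,-0.004,0],[0,0,0]],
  [[0,-0.004,0],[0,0,0]],
  [[0,-0.004,0],[0,0,0]],
  [[0,-0.004,0],[0,0,0]],
  [[0,-0.004,0],[0,0,0]],
  [[0,-0.004,0],[0,0,0]],
  [[0,-0.004,0],[0,0,0]],
])

```text
t: 14.08
eef_pos: [0.5959, -0.0417, 0.0402]
tool_rot: [0.0, 0.999, 0.043, 0.0]
force: [-1.5, -6.2, -0.8]
gripper_width: 0.007
```

Run:
```python
from h import *
step(w(0,-.08,.040))
```

```text
t 14.0833 fix [-0.0006 -0.07  ] z 0.040199450699527885 F [-1.4951 -6.1863 -0.7844] w 0.006598386325923784
shift [0.0024 0.04   0.0008] turn [ 0.0006 -0.0002 -0.0004]
```

send_rows([
  [[0,-0.001,0],[0,0,0]],
  [[0,-0.002,0],[0,0,0]],
  [[0,-0.003,0],[0,0,0]],
  [[0,-0.004,0],[0,0,0]],
  [[0,-0.004,0],[0,0,0]],
  [[0,-0.004,0],[0,0,0]],
  [[0,-0.004,0],[0,0,0]],
  [[0,-0.004,0],[0,0,0]],
  [[0,-0.004,0],[0,0,0]],
  [[0,-0.004,0],[0,0,0]],
])

```text
t: 14.92
eef_pos: [0.5959, -0.041, 0.0402]
tool_rot: [0.0, 0.999, 0.043, 0.0]
force: [-0.1, -7.3, -0.6]
gripper_width: 0.007
```

Run:
```python
from h import *
im=viewer.grab_frame("scene")
cv2.imwrite("pics/scene12.png",cv2.resize(im[215:255,280:320],None,fx=14,fy=14,interpolation=cv2.INTER_CUBIC))
step(w(0,-.08,.040))
```

```text
t 14.9667 fix [-0.0006 -0.0693] z 0.04019842651721056 F [-0.1233 -8.2564 -0.6689] w 0.004939278036702839
shift [0.0024 0.0429 0.0008] turn [ 0.001  -0.0002 -0.0004]
```

View pics/scene12.png

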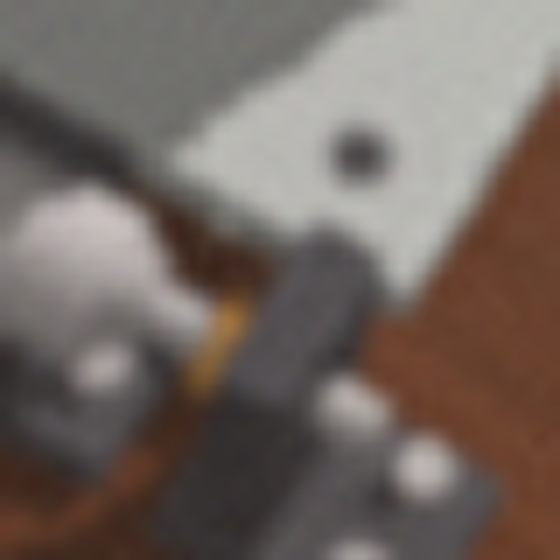

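send_rows([
  [[0,-0.001,0],[0,0,0]],
  [[0,-0.002,0],[0,0,0]],
  [[0,-0.003,0],[0,0,0]],
  [[0,-0.004,0],[0,0,0]],
  [[0,-0.004,0],[0,0,0]],
  [[0,-0.004,0],[0,0,0]],
  [[0,-0.004,0],[0,0,0]],
  [[0,-0.004,0],[0,0,0]],
  [[0,-0.004,0],[0,0,0]],
  [[0,-0.004,0],[0,0,0]],
])

```text
t: 15.8
eef_pos: [0.5959, -0.0408, 0.0403]
tool_rot: [0.001, 0.999, 0.043, 0.0]
force: [-0.7, -16.3, 0.3]
gripper_width: 0.002
```

Run:
```python
from h import *
step(w(0,-.08,.040))
```

```text
t 15.8 fix [-0.0005 -0.0691] z 0.040253705595938875 F [ -0.696  -16.2977   0.3137] w 0.0018808175692886235
shift [0.0021 0.0436 0.0011] turn [ 0.0024 -0.0005 -0.0002]
```

send_rows([
  [[0,0.002,0],[0,0,0]],
  [[0,0.005,0],[0,0,0]],
  [[0,0.01,0],[0,0,0]],
  [[0,0.03,0],[0,0,0]],
  [[0,0.07,0],[0,0,0]],
  [[0,0.12,0],[0,0,0]],
  [[0,0.18,-0.1],[0,0,0]],
  [[0,0.2,-0.25],[0,0,0]],
  [[0,0.2,-0.4],[0,0,0]],
  [[0,0.2,-0.5],[0,0,0]],
])

```text
t: 16.63
eef_pos: [0.6007, -0.0909, 0.1684]
tool_rot: [0.0, 0.999, 0.042, 0.001]
force: [0.2, -0.7, 1.3]
gripper_width: 0.009
```

Run:
```python
from h import *
step(w(-.06,.05,.2))
```

```text
t 16.6333 fix [-0.0001 -0.1195] z 0.16844473108367092 F [ 0.1763 -0.6804  1.2728] w 0.009384388129288476
shift [-0.2404 -0.6774 -0.1274] turn [ 0.0011 -0.0032 -0.0019]
```

send_rows([
  [[0,0,-0.1],[0,0,0]],
  [[-0.12,-0.1,-0.13],[0,0,0]],
  [[-0.24,-0.25,-0.13],[0,0,0]],
  [[-0.24,-0.4,-0.13],[0,0,0]],
  [[-0.24,-0.55,-0.13],[0,0,0]],
  [[-0.24,-0.67,-0.13],[0,0,0]],
  [[-0.24,-0.75,-0.13],[0,0,0]],
  [[-0.24,-0.75,-0.13],[0,0,0]],
  [[-0.24,-0.75,-0.13],[0,0,0]],
  [[-0.24,-0.75,-0.13],[0,0,0]],
])

```text
t: 17.47
eef_pos: [0.5244, 0.0916, 0.1977]
tool_rot: [0.0, 0.999, 0.043, 0.0]
force: [-0.3, 0.1, -0.1]
gripper_width: 0.005
```

Run:
```python
from h import *
import pickle
c=viewer.get_calibration("wrist"); im=viewer.grab_frame("wrist"); pickle.dump(c,open("wr13.pkl","wb"))
cv2.imwrite("pics/wr13.png",cv2.resize(im,(768,576),interpolation=cv2.INTER_CUBIC))
print("cam",-c["R"].T@c["t"],proj("w",w(0,.077,.041),c))
step(w(0,-.08,.040))
```

```text
cam [0.59049642 0.09738483 0.36883514] [247.69085625 119.17546582]
t 17.5167 fix [-0.0605  0.0687] z 0.19765781943240887 F [0.5021 0.1492 0.4825] w 0.005089218169408
shift [0.2426 0.5945 0.6308] turn [ 0.0003  0.0001 -0.0014]
```

View pics/wr13.png

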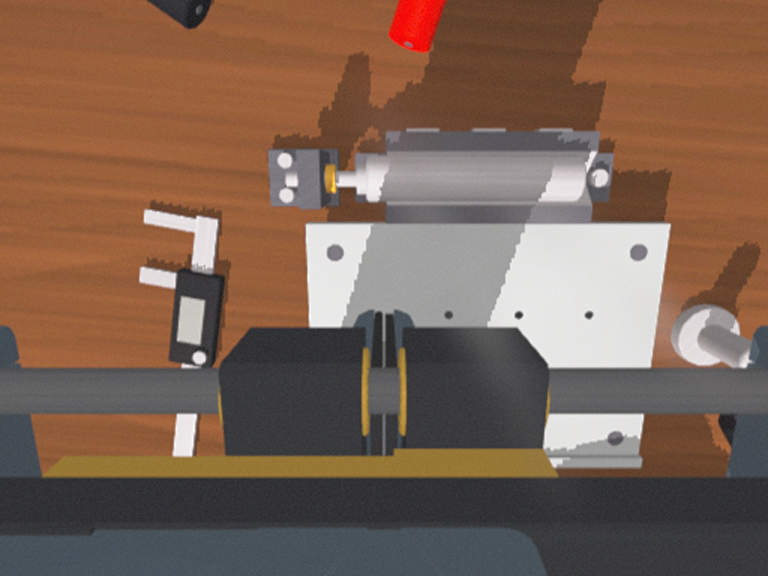

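Run:
```python
from h import *
im=viewer.grab_frame("wrist")
cv2.imwrite("pics/wr14.png",cv2.resize(im[80:160,210:290],None,fx=7,fy=7,interpolation=cv2.INTER_CUBIC))
```

```text
(no output)
```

View pics/wr14.png

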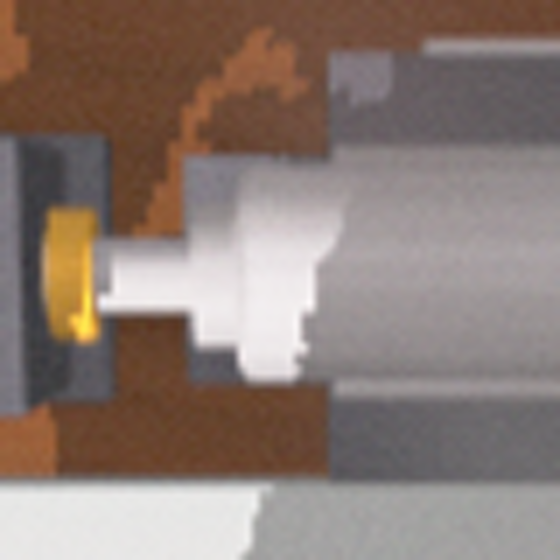

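```bash
python3 -c "
from workcell import sign_off
print(sign_off())"
```

```text
the job is handed in; nothing more can be done
None
```

The bar is seated in the V with its end against the stop, and the job was handed in at about 17.6 s of the 58 s allowed.

- **Rolling:** I pushed the bar by its side with the open fingers at 20–50 mm/s. It stayed parallel to the V and dropped in. A wrist picture put its centre line at about x = +1 mm in the fixture frame, which is seated to within the camera error.
- **Pushing to the stop:** With the fingers shut, I pushed on its -y end until it stopped moving. The force then rose from about 6 N of sliding friction to 16 N.
- **Final checks:** After backing the arm off, an enlarged wrist picture showed the stop face flush with the bar end, with no visible gap. The highest force I read was 16 N. The bar was never gripped or lifted. The gripper did not go near the caliper, gauge or beaker, but I did not re-measure their positions.
- **Small disagreement:** Wrist-camera positions along the V came out about 2 mm off those from the fixed cameras, within the stated calibration. I therefore judged the stop contact by force and by the picture, not by computed position.

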